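# Lock the keepsake chest and hold the key turned

### The job

Shut the drawer of the little wooden chest, then take the brass key from its stand and push it upright into the lock on top of the chest, working it past the sticky pins until its shoulder is down on the lock face. Turn it a quarter turn clockwise (seen from above); the lock springs back, so finish with the gripper still holding the key fully in and turned. Leave the stone snail, the potted succulent and the candle where they are.

Things in the scene. Friction and masses are not known exactly. Their poses are not given: they have to be found in the camera images.
- chest: Dark red-brown wooden box chest with one drawer, fixed to the surface: 172 (x) by 212 (y) mm over its top board and 120 mm high. Origin: centre of its underside. Its -x face carries the drawer, z up. The brass lock sits in the middle of the top.
- drawer (a joint): Drawer of the chest, slides towards the chest's -x: 0 = shut, up to 0.09 m open. Stays where it is left (friction about 2 N, some damping).
- drawer_front (a point): Outer face of the drawer front, mid-width, 85 mm above the surface; moves with the drawer; axes as the chest. Panel 176 mm wide, 14 mm thick, heights 14 to 98 mm; its bare middle can be pushed. Two brass knobs (9 mm radius) stick out 19 mm, 58 mm to either side, 50 mm up. Shut, the chest's 120 mm high top board ends 8 mm behind this face.
- lock_face (a point): Centre of the lock's brass face, on its turning axis, 122 mm above the surface; axes as the chest. Collar 52 mm across; dark keyhole slot 14 by 6.5 mm, 30 mm deep, mouth chamfered 1.5 mm, its long side along the chest's y at rest. Two sprung pins in the slot's narrow ends, 9 and 17 mm down, resist by 5 to 15 N, briefly up to 25 N; small wiggles or a firm push pass them.
- lock_plug (a joint): Turning part of the lock: about 0 rad at rest (play of about -0.08), grows clockwise seen from above, stop at 1.62. The key has some play in the slot, so this trails the key by about 0.2 rad. A spring pulls it back (about 0.12 N m at a quarter turn), so it returns when the key is let go.
- key: Brass key, 60 g, upright in its stand. Origin: tip of the blade; z up to the bow. Blade 5 (x) by 12 (y) mm, 26 mm long, V-shaped tip; shoulder 10 by 20 mm from 26 to 32 mm; round flat bow 10 mm thick (x), 38 mm across (y), 32 to 70 mm above the tip. Fits the lock either way round (half turn about z). Fully in, the shoulder rests on the lock face, the tip 26 mm below it.
- key_grip (a point): Middle of the key's bow, 51 mm above the tip, on the key's axis: pinch here across the 10 mm thickness (key's x), gripper pointing down.
- key_stand: Wooden block, 64 by 64 by 45 mm high, fixed to the surface; the key's shoulder rests on its top, the key's axes along the block's. Origin: centre of its underside.
- snail: Grey stone snail ornament, 75 mm long, 26 mm wide, 57 mm high; loose; origin: centre of its underside. Not to be disturbed.
- succulent: Small grey pot with red-orange leaves, 66 mm across the pot, about 90 mm high; loose; origin: centre of its underside. Not to be disturbed.
- candle: Cream candle in a low glass holder, 60 mm across, 108 mm high; loose; origin: centre of its underside. Not to be disturbed.

How it is judged:
By the outcome, as a careful person would: the job done as asked, in the order asked, and still so for the second after the job is handed in, while the arm keeps its last pose, push and grip.
It also fails if it takes over 67 s, if anything falls off the work surface, if the arm or the gripper's body presses on something with over 40 N, if the wrist force passes 120 N, or if a joint passes its speed limit or range.

### The arm

A 6-joint arm with a two-finger parallel gripper is mounted at the origin on the work surface. World frame = base frame: x ahead of the robot, y to its left, z up, the work surface at z = 0. Lengths are in mm, angles in rad, forces in N, time in s.
With the tool pointing down it reaches from about 300 to 875 mm from the base axis. Payload 6.4 kg.
Tool frame: the origin (TCP) lies at the very end of the fingers, on their centre line; the grasp point (between the pads) lies 19 mm behind it; z points along the fingers, x is the direction in which the jaws open and shut, and the axes are right-handed (so a half turn about z gives the same grasp; the last joint's range is limited). The gripper opens to 85 mm and grips with 20 to 120 N. Pads are 22 mm wide; open, the fingers measure 114 mm over their backs; the gripper's body (76 mm by 85 mm) begins 54 mm behind the grasp point. The pads swing forward as they close: fully open they stand 13 mm farther back than shut.
Start: joints at [-1.391, 0.181, 1.607, -0, 1.354, -0.206], TCP at [216.39, -532.744, 231.288] pointing down, gripper open.
Joint ranges: [-2.99, 2.99], [-0.89, 2.07], [0.3, 2.58], [-1.14, 4.28], [0, 2.63], [-3.12, 3.12]. Speed limits (rad/s): [2.57, 2.57, 3.01, 3.14, 3.14, 3.14].

### API

Orientations are given as a rotation vector (axis times angle).
In Python, from workcell import status, cams, robot gives the robot as it stands. The module is installed in compiled form; this text tells all that it offers.
- The arm moves only by the shell command python3 -m pendant 'ROWS'. ROWS is JSON, a list that holds one entry, the list of rows, each a list of 7 numbers: the turn, a rotation vector about the world's x, y, z in units of 0.5 rad (1.0 is 0.5 rad), then the shift along the world's x, y, z in units of 500 mm (1.0 is 500 mm), then the finger opening in mm, from 0 to 85.4. In form: [[[ax, ay, az, x, y, z, jaw], ...]]. A call has 1 to 12 rows; each row is the pose to reach, as a shift and turn from the pose commanded when the call began; what a row does not reach only later rows make up. A row lasts 1/10 s, in which the tool goes at most 50 mm and 8.59 degrees, less where a joint would pass 70% of its speed; a pose out of reach is approached as far as the arm can. A call with a number of a shift or a turn outside -1 to 1 is refused whole. A call with a gripper value outside its range is refused whole. The fingers move at their own pace and stop on an object; the grip force is fixed at half the most. Time passes only in rows, so rows that repeat a pose let the fingers close. It gives the time, the measured TCP pose, the force and the opening at its end, in the units of the state.
- status.observe(): the state, without advancing time (a new reading comes with each control period).
- cams.read_camera(name): name is "side" or "top" or "wrist"; returns (picture, depth): 420x560x3 uint8, blue, green, red; 420x560 float32, mm along the optical axis (not along the pixel's ray), 0 where there is no reading.
- cams.calibration(name): a dict with "vertical_fov" (degrees; the focal length in pixels is half the picture's height over the tangent of half this angle, whatever the lens; pixels are square), "cx", "cy" (the principal point, pixels), "rvec" (rotation vector, rad) and "tvec" (3), from world to camera coordinates, as OpenCV has them; the wrist camera has in their place "mount" (4x4, takes a point from camera to tool coordinates, whose origin is the TCP and whose axes are the tool frame's). Camera axes: x right, y down, z forward; pixel columns grow to the right and rows downward; lengths in mm; the calibration is good to about 2 mm. A picture is of the moment at which its call begins: read the wrist's pose just before it. calibration takes no time and is no camera call.
- robot.sign_off(): hands the job in, once; it reports no verdict.
Trained networks look in the newest picture that a camera, given by its name, has taken for a name from the list of things; names that differ only in an ending like _2 or _b are one class to them, and where a whole thing is asked for, a point or a joint stands for the part that bears it (a point fixed in the world has none). Each returns a list of dicts, best first, with "score" (0 to 1); they miss things now and then, are a little off and sometimes report something else, mostly with a low value. They report only what shows in the picture. A call takes as long as a camera call.
- cams.outline_of(query, camera): "mask" (420x560 bool, what is visible of it) and "box" ([left, top, right, bottom] as shares, 0 to 1, of the picture: columns of its width, rows of its height, round what is visible of it).
- cams.landmark_of(query, camera): "centre" ([row, column] as shares, 0 to 1, of the picture: columns of its width, rows of its height: a listed point, or the origin of a listed thing).
The state is a dict: "time_s": time; "qpos": joint angles; "qvel": joint speeds; "tau": joint torques, N m; "tcp_pos": TCP position; "eef_rot": TCP orientation; "contact_force": force on the tool from outside, world axes, zero at the start; "moment": the same for the moment, N m; "finger_gap": opening from 0.0 (shut) to 1.0 (fully open).
Only numpy, scipy, OpenCV 4.12 (cv2) and the standard library are available. Lean on these libraries where they do the work, as an engineer would, in place of code of your own. Each camera call takes 0.05 s, during which the arm holds its last target.

## Working session

There is one attempt and no reset: what is moved stays moved. The work goes in short steps, Python scripts to look and compute and a shell command to move; the robot and the scene stay as the last step left them, time stands still between calls to the robot, and variables do not carry over. Pictures are saved under pics/ and viewed, and the job is handed in when it is done.

```bash
mkdir -p pics; cat > h.py <<'E'
import numpy as np, cv2
from scipy.spatial.transform import Rotation as R
from workcell import status, cams, robot
def K(name):
    c=cams.calibration(name); f=210/np.tan(np.radians(c["vertical_fov"])/2); return c,f
def T_wc(name,st=None):
    c,f=K(name)
    if "mount" in c:
        T=np.eye(4);T[:3,:3]=R.from_rotvec(st["eef_rot"]).as_matrix();T[:3,3]=st["tcp_pos"]
        return T@np.array(c["mount"])
    T=np.eye(4);T[:3,:3]=R.from_rotvec(np.ravel(c["rvec"])).as_matrix();T[:3,3]=np.ravel(c["tvec"])
    return np.linalg.inv(T)
def cloud(name,depth,st=None):
    c,f=K(name);v,u=np.mgrid[0:420,0:560]
    P=np.stack([(u-c["cx"])/f*depth,(v-c["cy"])/f*depth,depth],-1)
    T=T_wc(name,st);return P@T[:3,:3].T+T[:3,3]
def ray_z(name,row,col,z,st=None):
    c,f=K(name);T=T_wc(name,st)
    d=T[:3,:3]@np.array([(col-c["cx"])/f,(row-c["cy"])/f,1]);o=T[:3,3]
    return o+d*(z-o[2])/d[2]
E
python3 - <<'E'
from h import *
print(status.observe())
for n in ["top","side"]:
    p,d=cams.read_camera(n);cv2.imwrite(f"pics/{n}0.png",p);np.savez(f"{n}0.npz",p=p,d=d)
    print(n,cams.calibration(n))
    for q in ["lock_face","key_grip","key_stand","drawer_front","chest","snail","succulent","candle"]:
        r=cams.landmark_of(q,n)[:2]
        print(q,[(round(x["score"],2),np.round(np.array(x["centre"])*[420,560],1)) for x in r])
E
```

```text
{'time_s': 0.0, 'qpos': array([-1.39128980e+00,  1.81538703e-01,  1.60799330e+00, -1.22722614e-05,
        1.35377791e+00, -2.06273931e-01]), 'qvel': array([ 0.0015574 , -0.00143834,  0.00030115, -0.00015041, -0.00047926,
       -0.00061735]), 'tau': array([-1.48017993e-03, -4.44874191e+01, -3.51335120e+01, -5.83077217e-04,
        8.92473880e-03, -5.44016970e-06]), 'tcp_pos': array([ 216.29053814, -532.18791627,  230.39256153]), 'eef_rot': array([-2.60507350e+00,  1.75371487e+00,  1.89445062e-03]), 'contact_force': array([-0.33810106, -0.13145654,  0.13459343]), 'moment': array([-0.03178144,  0.01521787,  0.01987449]), 'finger_gap': 1.0034205034283692}
top {'vertical_fov': 46.59581775222317, 'cx': 276.82494311918833, 'cy': 204.22303373708877, 'rvec': array([ 2.10652138, -2.16137143,  0.23566957]), 'tvec': array([  49.2537897 ,  603.15195676, 1057.55783596])}
lock_face [(0.6, array([177.2, 240.9]))]
key_grip [(0.68, array([229.1, 386. ]))]
key_stand [(0.57, array([230.8, 379.3]))]
drawer_front [(0.69, array([246.3, 248.4]))]
chest [(0.52, array([231.5, 379. ]))]
snail [(0.58, array([162.6, 392.1]))]
succulent [(0.69, array([264.1, 113.7]))]
candle [(0.9, array([145.2, 347.6])), (0.5, array([189.2, 248.8]))]
side {'vertical_fov': 52.35980344544623, 'cx': 284.33286548714193, 'cy': 214.43999877494025, 'rvec': array([ 0.20134494, -2.78785698,  1.303122  ]), 'tvec': array([ 605.05760586,  112.60126144, 1198.66722647])}
lock_face [(0.68, array([224. , 260.8])), (0.44, array([195.5, 315.2]))]
key_grip [(0.62, array([178.2, 312.9]))]
key_stand [(0.75, array([194.9, 313.7]))]
drawer_front [(0.59, array([240.6, 316.9]))]
chest [(0.96, array([257.8, 260.7]))]
snail [(0.72, array([183.7, 262.3]))]
succulent [(0.83, array([364.8, 321.3])), (0.39, array([240.3, 318.5]))]
candle [(0.71, array([200.7, 248.1]))]
```

View pics/top0.png

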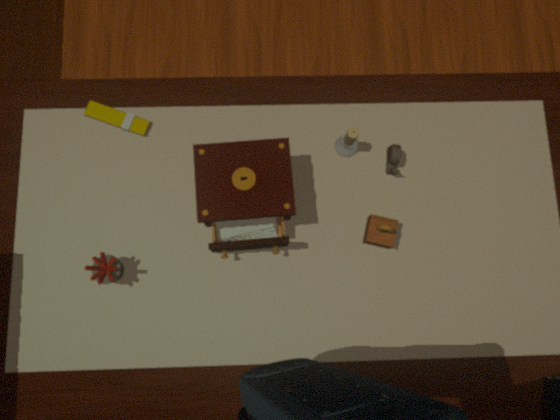

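View pics/side0.png

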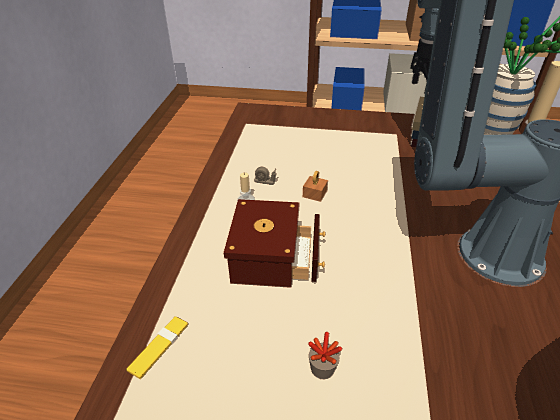

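The top view shows the chest lock at about (244,179) and the open drawer's front at row 244, with knobs at (225,254) and (276,250). The key stand is at (381,231), the snail at (394,158), the candle at (348,145) and the succulent at (108,268).

```bash
python3 - <<'E'
from h import *
z=np.load("top0.npz");p,d=z["p"],z["d"];C=cloud("top",d)
zs=np.load("side0.npz");ds=zs["d"];Cs=cloud("side",ds)
print("lock top",ray_z("top",178.5,244,122),ray_z("top",177.2,240.9,122),"side",ray_z("side",224.5,263,122), Cs[228,250],C[190,230])
print("grip",ray_z("top",229,386,70),ray_z("side",178,313,70-0))
print("drawerfront top",ray_z("top",246,248.4,85), ray_z("side",240.6,316.9,85))
for n,r in [("snail",(162,392)),("candle",(145,347)),("succulent",(266,113))]: print(n,ray_z("top",*r,30))
# chest top board: points with z in 112..128
m=(C[...,2]>110)&(C[...,2]<132);m[:, :180]=0;m[:,310:]=0;m[280:]=0
r=cv2.minAreaRect(C[...,:2][m].astype(np.float32));print("board top cam",r,np.median(C[...,2][m]))
m=(Cs[...,2]>110)&(Cs[...,2]<130);m[:,:215]=0;m[:,312:]=0;m[:195]=0;m[290:]=0
r=cv2.minAreaRect(Cs[...,:2][m].astype(np.float32));print("board side",r,np.median(Cs[...,2][m]))
# stand
for nm,c in (("top",C),("side",Cs)):
    m=(c[...,2]>38)&(c[...,2]<50)&(np.hypot(c[...,0]-ray_z("top",231,381,45)[0],c[...,1]-ray_z("top",231,381,45)[1])<60)
    r=cv2.minAreaRect(c[...,:2][m].astype(np.float32));print("stand",nm,r,m.sum())
    m=(c[...,2]>56)&(c[...,2]<90)&(np.hypot(c[...,0]-ray_z("top",231,381,45)[0],c[...,1]-ray_z("top",231,381,45)[1])<60)
    q=c[m];print("bow",m.sum(),q.mean(0),q.min(0),q.max(0))
big=cv2.resize(p[120:290,180:430],None,fx=3,fy=3,interpolation=cv2.INTER_CUBIC);cv2.imwrite("pics/topzoom.png",np.clip(big*1.6,0,255).astype(np.uint8))
E
```

```text
lock top [650.16640188 105.4057554  122.        ] [653.21395287 112.07520445 122.        ] side [652.16733837 107.35942618 122.        ] [683.30005214 123.54153378 120.0658739 ] [625.41473179 135.98591786 121.45467151]
grip [ 539.29230151 -210.00019677   70.        ] [ 547.27519285 -194.96866227   70.        ]
drawerfront top [507.21761257  99.46150874  85.        ] [509.97440751 108.26875719  85.        ]
snail [ 706.20007628 -246.31522696   30.        ]
candle [ 750.82567346 -140.30333626   30.        ]
succulent [475.48351071 408.25872409  30.        ]
board top cam ((650.7044067382812, 107.64013671875), (173.1196746826172, 212.584228515625), 3.316941499710083) 119.36012535915961
board side ((650.5591430664062, 108.44924926757812), (172.46408081054688, 219.3774871826172), 3.4608583450317383) 119.73473968089672
stand top ((539.7416381835938, -205.7705841064453), (65.22025299072266, 64.69214630126953), 75.06267547607422) 669
bow 103 [ 538.93640959 -203.27862371   79.90049458] [ 531.27713772 -225.20869239   56.01014682] [ 548.57424748 -187.10242746   89.68016475]
stand side ((540.6241455078125, -204.73175048828125), (69.53076171875, 67.13956451416016), 73.23583221435547) 240
bow 56 [ 539.78358521 -198.09176328   75.84752416] [ 532.26572116 -215.53840054   57.3359852 ] [ 547.8500555  -184.45922374   89.84252656]
```

```bash
python3 - <<'E'
from h import *
p,d=cams.read_camera("wrist");cv2.imwrite("pics/w0.png",p);print(cams.calibration("wrist"))
E
```

```text
{'vertical_fov': 63.305137038684975, 'cx': 278.45766386557267, 'cy': 209.73646450844424, 'mount': array([[ 9.99999972e-01,  9.23565360e-05, -2.17816363e-04,
         1.72515828e-01],
       [-2.83838255e-05,  9.60842010e-01,  2.77096790e-01,
        -7.06250221e+01],
       [ 2.34878812e-04, -2.77096776e-01,  9.60841986e-01,
        -1.41090295e+02],
       [ 0.00000000e+00,  0.00000000e+00,  0.00000000e+00,
         1.00000000e+00]])}
```

View pics/topzoom.png

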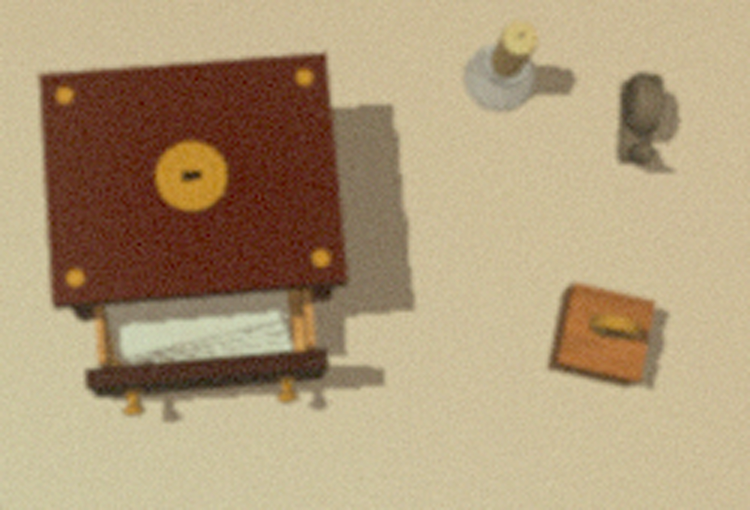

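```bash
python3 -m pendant '[[[0,0,-0.656,0.18,0.9,0,0],[0,0,-0.656,0.18,0.9,0,0],[0,0,-0.656,0.18,0.9,0,0],[0,0,-0.656,0.18,0.9,0,0],[0,0,-0.656,0.18,0.9,0,0],[0,0,-0.656,0.18,0.9,0,0],[0,0,-0.656,0.18,0.9,0,0],[0,0,-0.656,0.18,0.9,0,0],[0,0,-0.656,0.18,0.9,0,0],[0,0,-0.656,0.18,0.9,0,0],[0,0,-0.656,0.18,0.9,0,0],[0,0,-0.656,0.18,0.9,0,0]]]'
```

```text
time_s: 2.15
tcp_pos: [306.5, -83.6, 231.5]
eef_rot: [2.285, -2.156, 0.001]
contact_force: [-0.0, -0.9, 0.1]
finger_gap: -0.0
```

```bash
python3 -m pendant '[[[0,0,0,0.298,0.365,0,0],[0,0,0,0.298,0.365,0,0],[0,0,0,0.298,0.365,0,0],[0,0,0,0.298,0.365,0,0],[0,0,0,0.298,0.365,0,0],[0,0,0,0.298,0.365,-0.1,0],[0,0,0,0.298,0.365,-0.2,0],[0,0,0,0.298,0.365,-0.313,0],[0,0,0,0.298,0.365,-0.313,0],[0,0,0,0.298,0.365,-0.313,0]]]'
python3 - <<'E'
from h import *
for n in ["top","side"]:
    p,d=cams.read_camera(n);cv2.imwrite(f"pics/{n}1.png",p)
E
```

```text
time_s: 3.15
tcp_pos: [454.9, 98.0, 73.8]
eef_rot: [2.28, -2.158, -0.005]
contact_force: [0.2, 0.7, 0.1]
finger_gap: 0.003
```

View pics/side1.png

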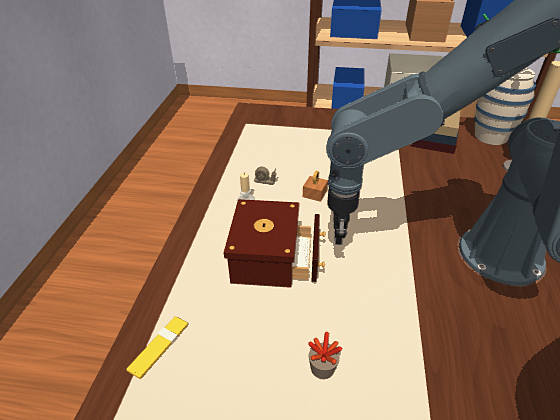

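The side view shows the closed fingers at about (342,238), in front of the bare middle of the drawer front and between the knobs.

```bash
python3 -m pendant '[[[0,0,0,0.03,0.002,0,0],[0,0,0,0.06,0.003,0,0],[0,0,0,0.075,0.004,0,0],[0,0,0,0.09,0.005,0,0],[0,0,0,0.105,0.006,0,0],[0,0,0,0.12,0.007,0,0],[0,0,0,0.135,0.008,0,0],[0,0,0,0.15,0.009,0,0],[0,0,0,0.16,0.009,0,0],[0,0,0,0.167,0.01,0,0],[0,0,0,0.17,0.01,0,0]]]'

```

```text
time_s: 4.35
tcp_pos: [540.6, 104.8, 74.6]
eef_rot: [2.285, -2.156, -0.0]
contact_force: [-2.0, -0.5, 1.0]
finger_gap: -0.001
```

```bash
python3 -m pendant '[[[0,0,0,0.005,0,0,0],[0,0,0,0.01,0.001,0,0],[0,0,0,0.014,0.001,0,0],[0,0,0,0.016,0.001,0,0]]]'

```

```text
time_s: 4.75
tcp_pos: [547.0, 105.2, 74.5]
eef_rot: [2.283, -2.154, -0.004]
contact_force: [-11.1, -2.1, 7.3]
finger_gap: -0.0
```

```bash
python3 -m pendant '[[[0,0,0,0.003,0,0,0],[0,0,0,0.003,0,0,0],[0,0,0,0.003,0,0,0]]]'
python3 -m pendant '[[[0,0,0,-0.05,0,0.0,0],[0,0,0,-0.1,0,0.05,0],[0,0,0,-0.1,0,0.15,0],[0,0,0,-0.1,-0.06,0.25,0]]]'
python3 - <<'E'
from h import *
p,d=cams.read_camera("side");cv2.imwrite("pics/side2.png",cv2.resize(p[170:310,200:360],None,fx=4,fy=4))
p,d=cams.read_camera("top");cv2.imwrite("pics/top2.png",np.clip(p*1.5,0,255).astype(np.uint8))
print(status.observe()["tcp_pos"])
E
```

```text
time_s: 5.05
tcp_pos: [547.0, 105.2, 74.5]
eef_rot: [2.282, -2.152, -0.007]
contact_force: [-13.6, -1.9, 10.1]
finger_gap: -0.003
time_s: 5.45
tcp_pos: [499.4, 81.2, 194.3]
eef_rot: [-2.287, 2.152, 0.0]
contact_force: [1.4, -1.0, -0.1]
finger_gap: -0.002
[504.83679768  77.67591478 199.95095305]
```

View pics/side2.png

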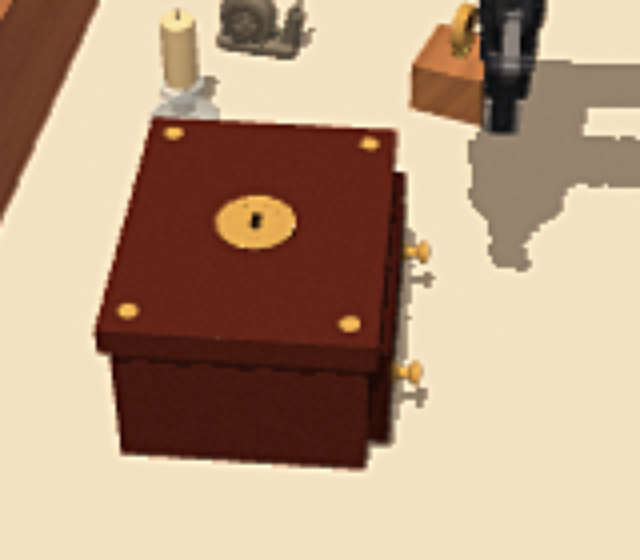

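View pics/top2.png

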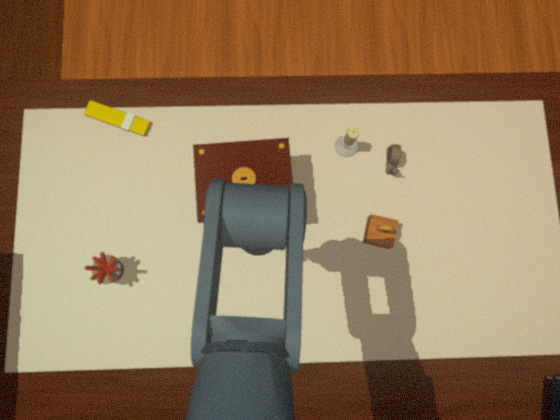

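The drawer is shut: its panel sits just under the board edge, with the knobs at (420,250) and (412,372) in the crop. Next I'll look at the lock with the wrist camera.

```bash
python3 -m pendant '[[[0,0,0,0.02,0.05,0.04,0],[0,0,0,0.02,0.05,0.04,0],[0,0,0,0.02,0.05,0.04,0],[0,0,0,0.02,0.05,0.04,0]]]'
cat > look.py <<'E'
from h import *
import sys
st=status.observe()
p,d=cams.read_camera("wrist");cv2.imwrite(sys.argv[1],p);np.savez("w.npz",p=p,d=d,rot=st["eef_rot"],pos=st["tcp_pos"])
print(st["tcp_pos"],st["eef_rot"],np.abs(st["qvel"]).max(),st["time_s"])
for q in sys.argv[2:]:
    for x in cams.landmark_of(q,"wrist")[:2]: print(q,x["score"],np.array(x["centre"])*[420,560])
E
python3 look.py pics/w1.png lock_face
```

```text
time_s: 5.95
tcp_pos: [509.2, 104.3, 211.4]
eef_rot: [2.284, -2.155, -0.002]
contact_force: [-0.0, -0.7, -0.3]
finger_gap: 0.002
[509.21756379 104.2956367  211.43561228] [ 2.28393534e+00 -2.15519681e+00 -1.71250493e-03] 0.005619391605269128 5.95
```

View pics/w1.png

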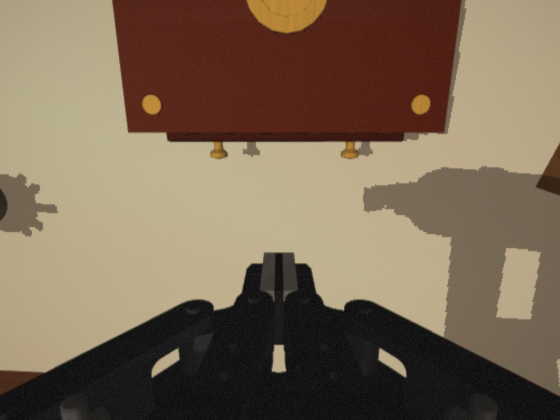

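The lock is cut off at the top edge at about (287,5), so I'll move 80 mm in +x.

```bash
python3 -m pendant '[[[0,0,0,0.16,0,0,0],[0,0,0,0.16,0,0,0],[0,0,0,0.16,0,0,0],[0,0,0,0.16,0,0,0],[0,0,0,0.16,0,0,0]]]'
python3 look.py pics/w2.png lock_face
python3 - <<'E'
from h import *
z=np.load("w.npz");p,d=z["p"],z["d"];st=dict(eef_rot=z["rot"],tcp_pos=z["pos"])
C=cloud("wrist",d,st)
g=p.astype(int);brass=(g[...,2]>150)&(g[...,1]>90)&(g[...,0]<90)&(abs(C[...,2]-121)<12)
n,l,s,c=cv2.connectedComponentsWithStats(brass.astype(np.uint8));k=1+np.argmax(s[1:,4]);print(s[k],c[k])
m=l==k
cn=max(cv2.findContours(m.astype(np.uint8),0,1)[0],key=len)
e=cv2.fitEllipse(cn);print("collar",e,ray_z("wrist",e[0][1],e[0][0],122,st),np.median(C[m][:,2]))
x,y,w,h=s[k][:4]
hole=np.zeros_like(m);hole[y+h//4:y+3*h//4,x+w//4:x+3*w//4]=1
hole&=(g.sum(2)<150)
n,l,s,c=cv2.connectedComponentsWithStats(hole.astype(np.uint8));k=1+np.argmax(s[1:,4]);print("slot",s[k],c[k],ray_z("wrist",c[k][1],c[k][0],122,st))
pts=np.argwhere(l==k)
W=np.array([ray_z("wrist",a,b,122,st)[:2] for a,b in pts],np.float32);r=cv2.minAreaRect(W);print(r)
u,sv,vt=np.linalg.svd(W-W.mean(0));print("long dir",np.degrees(np.arctan2(vt[0,1],vt[0,0])))
E
```

```text
time_s: 6.55
tcp_pos: [588.8, 104.4, 211.9]
eef_rot: [2.284, -2.156, -0.002]
contact_force: [-0.3, 0.0, -0.9]
finger_gap: 0.001
[588.75438309 104.42618009 211.94427377] [ 2.28364906e+00 -2.15564603e+00 -2.16225420e-03] 0.014921878821202559 6.55
[ 240   81   78   81 4715] [278.68865323 120.88207847]
collar ((278.7317810058594, 120.9506607055664), (77.14891815185547, 79.78933715820312), 179.05792236328125) [653.17836871 107.96865912 122.        ] 120.28792255244116
slot [269 118  20  10 154] [278.88311688 122.14935065] [652.4232382  107.82532024 122.        ]
((652.30517578125, 107.90526580810547), (5.131918430328369, 12.509529113769531), 7.90700101852417)
long dir 98.26599
```

View pics/w2.png

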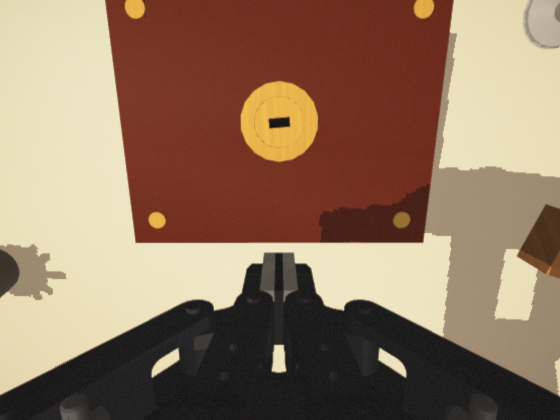

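The slot is at pixel (279,122). It sits at about yaw 8°, roughly the stated -0.08 play. Now to the key.

```bash
python3 -m pendant '[[[0,0,1,-0.13,-0.736,0,40],[0,0,1,-0.13,-0.736,0,40],[0,0,1,-0.13,-0.736,0,40],[0,0,1,-0.13,-0.736,0,40],[0,0,1,-0.13,-0.736,0,40],[0,0,1,-0.13,-0.736,0,40],[0,0,1,-0.13,-0.736,0,40],[0,0,1,-0.13,-0.736,0,40],[0,0,1,-0.13,-0.736,0,40]]]'
python3 -m pendant '[[[0,0,1,0,0,-0.06,40],[0,0,1,0,0,-0.06,40],[0,0,1,0,0,-0.06,40],[0,0,1,0,0,-0.06,40]]]'
python3 -m pendant '[[[0,0,0.503,0,0,0,40],[0,0,0.503,0,0,0,40],[0,0,0.503,0,0,0,40],[0,0,0.503,0,0,0,40],[0,0,0.503,0,0,0,40]]]'
python3 look.py pics/w3.png key_grip key_stand
```

```text
time_s: 7.55
tcp_pos: [523.4, -267.7, 213.1]
eef_rot: [2.742, -1.53, 0.002]
contact_force: [0.6, 0.2, 0.2]
finger_gap: 0.466
time_s: 7.95
tcp_pos: [524.6, -262.1, 182.6]
eef_rot: [-3.041, 0.788, 0.001]
contact_force: [0.2, 0.1, -0.0]
finger_gap: 0.469
time_s: 8.45
tcp_pos: [524.9, -263.0, 182.8]
eef_rot: [-3.114, 0.412, -0.0]
contact_force: [0.5, -0.1, 0.1]
finger_gap: 0.47
[ 524.8820126  -262.96349579  182.79625722] [-3.11442616e+00  4.12152606e-01 -1.54169908e-04] 0.010016228911184881 8.45
key_grip 0.76 [125.79 278.6 ]
key_stand 0.88 [122.304 278.992]
```

View pics/w3.png

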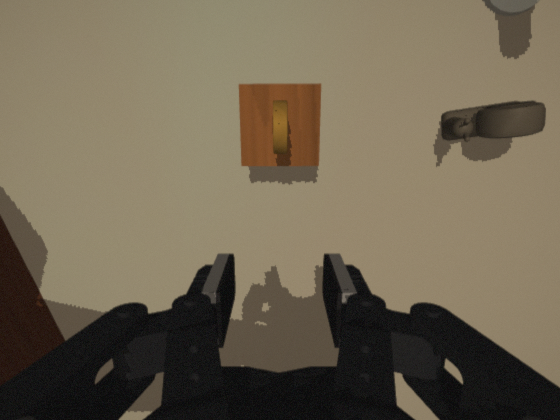

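The stand spans (239–321, 84–166) and the key's bow is at (281,127), square to the gripper.

```bash
python3 - <<'E'
from h import *
z=np.load("w.npz");p,d=z["p"],z["d"];st=dict(eef_rot=z["rot"],tcp_pos=z["pos"])
C=cloud("wrist",d,st)
m=(C[...,2]>38)&(C[...,2]<52);m[:, :200]=0;m[:,360:]=0;m[200:]=0
r=cv2.minAreaRect(C[...,:2][m].astype(np.float32));print("stand",r,np.median(C[...,2][m]))
cn=max(cv2.findContours(((C[...,2]>38)&m|((C[...,2]>38)&(np.indices(m.shape)[0]<200)&(abs(np.indices(m.shape)[1]-280)<70))).astype(np.uint8),0,1)[0],key=len)
r=cv2.minAreaRect(cn);print(r, ray_z("wrist",r[0][1],r[0][0],45,st))
m=(C[...,2]>60)&(C[...,2]<95);m[:, :220]=0;m[:,340:]=0;m[200:]=0
q=C[m];print("bow",m.sum(),q.max(0),q.min(0),cv2.minAreaRect(q[:,:2].astype(np.float32)))
t=C[m][:,2]>84;print(C[m][t].mean(0))
print("tool x",R.from_rotvec(st["eef_rot"]).as_matrix()[:,0])
E
```

```text
stand ((541.5961303710938, -205.65921020507812), (63.942867279052734, 64.18179321289062), 75.22471618652344) 43.44361625542098
((279.5, 124.5), (83.0, 81.0), 90.0) [ 541.70584336 -204.8324176    45.        ]
bow 790 [ 550.66542482 -186.69501142   88.64339825] [ 532.47357874 -224.86863017   68.97701115] ((541.7213745117188, -205.740234375), (37.30731964111328, 9.930658340454102), 74.69475555419922)
[ 541.6922428  -205.55637771   86.07695464]
tool x [ 9.65576889e-01 -2.60117787e-01  9.55389624e-05]
```

```bash
python3 -m pendant '[[[0,0,0,0.033,0.115,0,40],[0,0,0,0.033,0.115,0,40],[0,0,0,0.033,0.115,-0.05,40],[0,0,0,0.033,0.115,-0.13,40],[0,0,0,0.033,0.115,-0.2,40],[0,0,0,0.033,0.115,-0.24,40],[0,0,0,0.033,0.115,-0.262,40],[0,0,0,0.033,0.115,-0.264,40],[0,0,0,0.033,0.115,-0.264,40]]]'

```

```text
time_s: 9.5
tcp_pos: [542.0, -206.4, 51.5]
eef_rot: [3.114, -0.41, 0.002]
contact_force: [-0.5, 0.6, 0.3]
finger_gap: 0.471
```

```bash
python3 look.py pics/w4.png; python3 - <<'E'
from h import *
p,d=cams.read_camera("side");cv2.imwrite("pics/side4.png",cv2.resize(p[130:230,230:370],None,fx=5,fy=5))
E
```

```text
[ 541.98828465 -206.42285552   51.47693326] [ 3.11422112e+00 -4.09786636e-01  1.63068785e-03] 0.019002895357585918 9.5
```

View pics/w4.png

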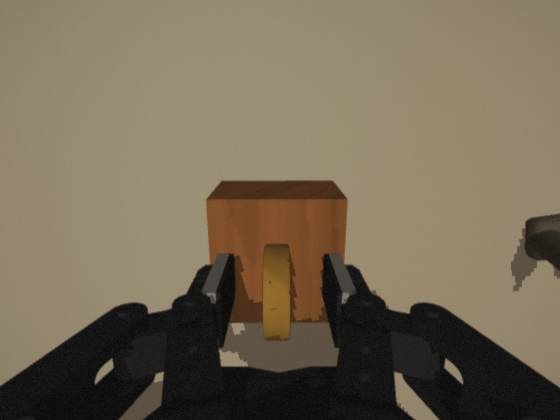

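View pics/side4.png

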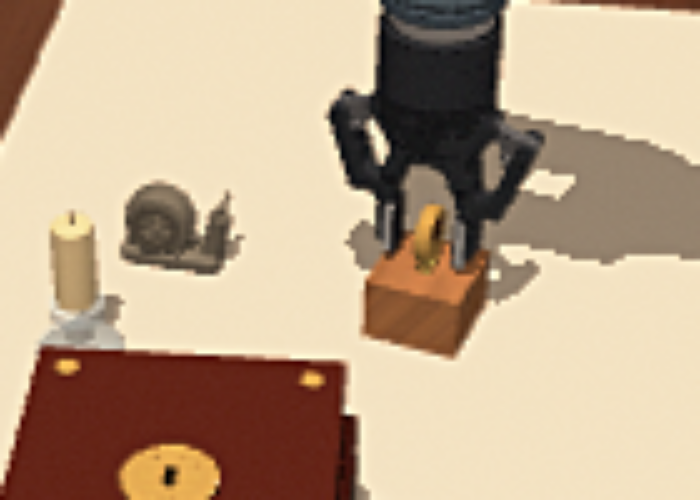

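The bow at (277,290) stands midway between the pads, so I'll close.

```bash
python3 -m pendant '[[[0,0,0,0,0,0,0],[0,0,0,0,0,0,0],[0,0,0,0,0,0,0],[0,0,0,0,0,0,0],[0,0,0,0,0,0,0],[0,0,0,0,0,0,0]]]'
python3 -c "
from h import *
s=status.observe();print(s['tcp_pos'],s['contact_force'],s['moment'],R.from_rotvec(s['eef_rot']).as_matrix()[:,0])"
```

```text
time_s: 10.2
tcp_pos: [542.0, -206.3, 51.7]
eef_rot: [3.114, -0.409, 0.002]
contact_force: [-1.5, -0.1, 6.2]
finger_gap: 0.105
[ 541.97833033 -206.34576368   51.69951434] [-1.52556914 -0.14286015  6.1794969 ] [ 0.09007841  0.20179467 -0.03093095] [ 0.96601123 -0.25849622  0.00141435]
```

```bash
python3 -m pendant '[[[0,0,0,0,0,0.02,0],[0,0,0,0,0,0.06,0],[0,0,0,0,0,0.14,0],[0,0,0,0,0,0.22,0],[0,0,0,0,0,0.3,0],[0,0,0,0,0,0.3,0],[0,0,0,0,0,0.3,0]]]'
python3 look.py pics/w5.png
```

```text
time_s: 10.9
tcp_pos: [541.9, -206.3, 202.2]
eef_rot: [3.114, -0.409, 0.004]
contact_force: [-0.1, -0.8, -0.9]
finger_gap: 0.102
[ 541.91106197 -206.25964954  202.22178588] [ 3.11359862 -0.40929518  0.00401889] 0.042221077687585935 10.9
```

View pics/w5.png

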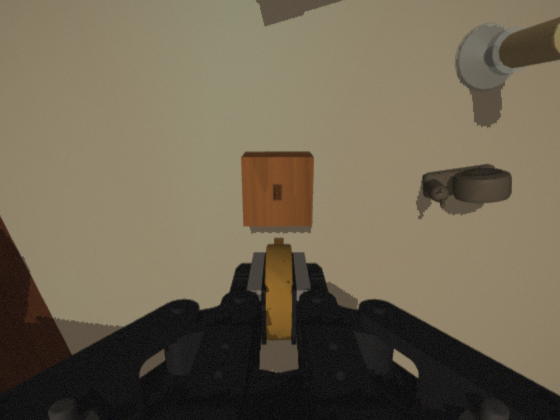

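The key is held, with the stand's slot empty at (278,192). Now to a viewpoint over the chest at the insertion orientation.

```bash
python3 -m pendant '[[[0,0,0.733,0.234,0.502,0,0],[0,0,0.733,0.234,0.502,0,0],[0,0,0.733,0.234,0.502,0,0],[0,0,0.733,0.234,0.502,0,0],[0,0,0.733,0.234,0.502,0,0],[0,0,0.733,0.234,0.502,0,0],[0,0,0.733,0.234,0.502,0,0],[0,0,0.733,0.234,0.502,0,0],[0,0,0.733,0.234,0.502,0,0]]]'
python3 look.py pics/w6.png lock_face
cat > slot.py <<'E'
from h import *
z=np.load("w.npz");p,d=z["p"],z["d"];st=dict(eef_rot=z["rot"],tcp_pos=z["pos"])
C=cloud("wrist",d,st)
g=p.astype(int);brass=(g[...,2]>120)&(g[...,0]<100)&(g[...,1]>70)&(abs(C[...,2]-121)<10);brass[250:]=0
n,l,s,c=cv2.connectedComponentsWithStats(brass.astype(np.uint8));k=1+np.argmax(s[1:,4]);print(s[k],c[k])
m=l==k
cn=max(cv2.findContours(m.astype(np.uint8),0,1)[0],key=len)
e=cv2.fitEllipse(cn);print("collar",e,ray_z("wrist",e[0][1],e[0][0],122,st),np.median(C[m][:,2]))
x,y,w,h=s[k][:4]
hole=np.zeros_like(m);hole[y+h//4:y+3*h//4,x+w//4:x+3*w//4]=1
hole&=(g.sum(2)<150)
n,l,s,c=cv2.connectedComponentsWithStats(hole.astype(np.uint8));k=1+np.argmax(s[1:,4]);print("slot",s[k],c[k],ray_z("wrist",c[k][1],c[k][0],122,st))
pts=np.argwhere(l==k)
W=np.array([ray_z("wrist",a,b,122,st)[:2] for a,b in pts],np.float32);print(cv2.minAreaRect(W))
u,sv,vt=np.linalg.svd(W-W.mean(0));print("long dir",np.degrees(np.arctan2(vt[0,1],vt[0,0])))
t=R.from_rotvec(st["eef_rot"]).as_matrix()[:,0];print("tool x ang",np.degrees(np.arctan2(t[1],t[0])))
E
python3 slot.py
```

```text
time_s: 11.85
tcp_pos: [657.4, 44.0, 199.3]
eef_rot: [3.137, 0.163, -0.004]
contact_force: [0.1, -0.8, -0.1]
finger_gap: 0.103
[657.4255474   44.00395248 199.28572056] [ 3.13730741  0.16335585 -0.00401652] 0.012862601387271876 11.85
lock_face 0.83 [119.91  279.608]
[ 239   78   84   86 5372] [280.78629933 120.46760983]
collar ((280.7859191894531, 120.50157165527344), (82.14583587646484, 85.21939086914062), 1.989172339439392) [652.2752414  108.73007678 122.        ] 120.28498656630084
slot [277 112   9  21 184] [280.89130435 122.2173913 ] [652.44941451 107.71138857 122.        ]
((652.5187377929688, 107.80290222167969), (5.007543087005615, 12.034099578857422), 5.974183559417725)
long dir -82.09139
tool x ang 5.961269493787445
```

View pics/w6.png

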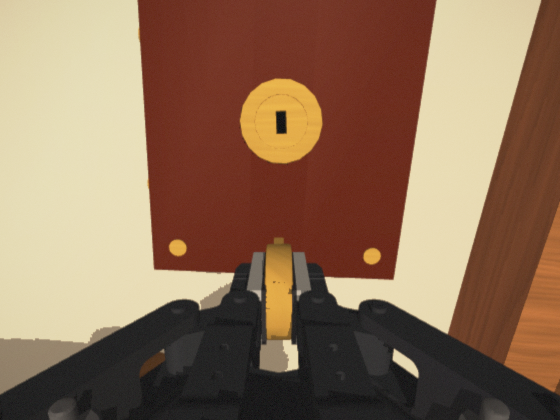

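The slot is at (281,122) and the bow is centred at column 279. The tool angle is 6.0° and the slot is at about 7.9°. Now I'll hover just above the slot and check with the side and top cameras.

```bash
python3 -m pendant '[[[0,0,0.03,-0.01,0.127,0,0],[0,0,0.03,-0.01,0.127,0,0],[0,0,0.03,-0.01,0.127,-0.03,0],[0,0,0.03,-0.01,0.127,-0.06,0],[0,0,0.03,-0.01,0.127,-0.078,0],[0,0,0.03,-0.01,0.127,-0.078,0],[0,0,0.03,-0.01,0.127,-0.078,0]]]'
python3 - <<'E'
from h import *
st=status.observe();print(st["tcp_pos"],st["eef_rot"])
p,d=cams.read_camera("side");cv2.imwrite("pics/side6.png",cv2.resize(p[170:260,215:315],None,fx=6,fy=6,interpolation=cv2.INTER_CUBIC));np.savez("side6.npz",p=p,d=d)
p,d=cams.read_camera("wrist");cv2.imwrite("pics/w7.png",p)
E
```

```text
time_s: 12.65
tcp_pos: [653.2, 107.5, 160.9]
eef_rot: [3.136, 0.186, -0.002]
contact_force: [-0.2, 0.6, -0.4]
finger_gap: 0.109
[653.22776034 107.5338439  160.94907252] [ 3.13600636e+00  1.86389285e-01 -1.95442717e-03]
```

View pics/side6.png

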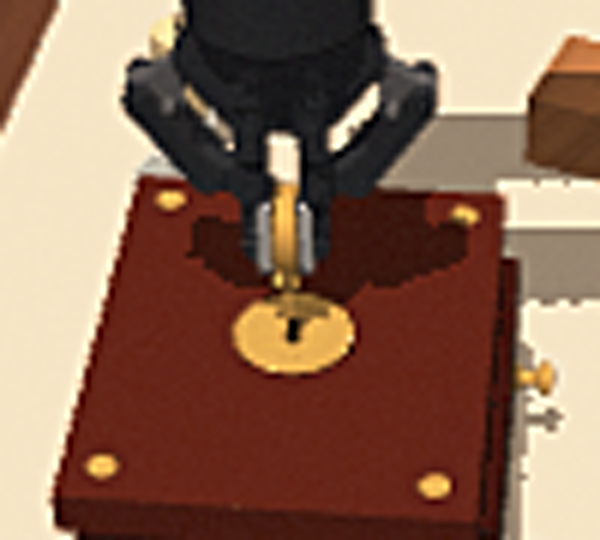

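View pics/w7.png

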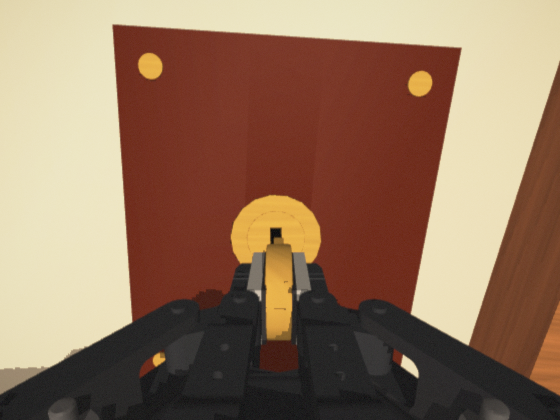

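```bash
python3 - <<'E'
from h import *
c,f=K("wrist");M=np.linalg.inv(np.array(c["mount"]))
def pr(q):
    a=M[:3,:3]@np.array(q)+M[:3,3];return np.round(a[:2]/a[2]*f+[c["cx"],c["cy"]],1)
for q in [(0,-.5,38.9),(0,-7.5,38.9),(0,6.5,38.9),(0,-0.5,32.5),(0,-6.5,32.5),(0,-10.5,6.5),(0,-19.5,-19),(0,-.5,-38)]: print(q,pr(q))
st=status.observe();Tc=np.linalg.inv(T_wc("side"));c,f=K("side")
def ps(P):
    a=Tc[:3,:3]@np.array(P)+Tc[:3,3];u=a[:2]/a[2]*f+[c["cx"],c["cy"]];return np.round((u-[215,170])*6,1)
t=st["tcp_pos"]
print("lock",ps((652.4,108,122)),ps((650.6,107.9,122)));print("key tip",ps(t-[0,0,32.5]),"shoulder",ps(t-[0,0,6.5]),"grip",ps(t+[0,0,19]),"bowtop",ps(t+[0,0,38]))
i=cv2.imread("pics/w7.png");cv2.imwrite("pics/w7z.png",cv2.resize(i[190:270,220:330],None,fx=7,fy=7,interpolation=cv2.INTER_CUBIC))
E
```

```text
(0, -0.5, 38.9) [277.8 240.1]
(0, -7.5, 38.9) [277.8 228.4]
(0, 6.5, 38.9) [277.8 251.6]
(0, -0.5, 32.5) [277.7 244.4]
(0, -6.5, 32.5) [277.7 234. ]
(0, -10.5, 6.5) [277.6 245.2]
(0, -19.5, -19) [277.3 248.3]
(0, -0.5, -38) [277.1 320.3]
lock [287.2 327.9] [291.3 328.2]
key tip [283.1 314. ] shoulder [281.3 267.7] grip [279.4 220.8] bowtop [278. 185.]
```

View pics/w7z.png

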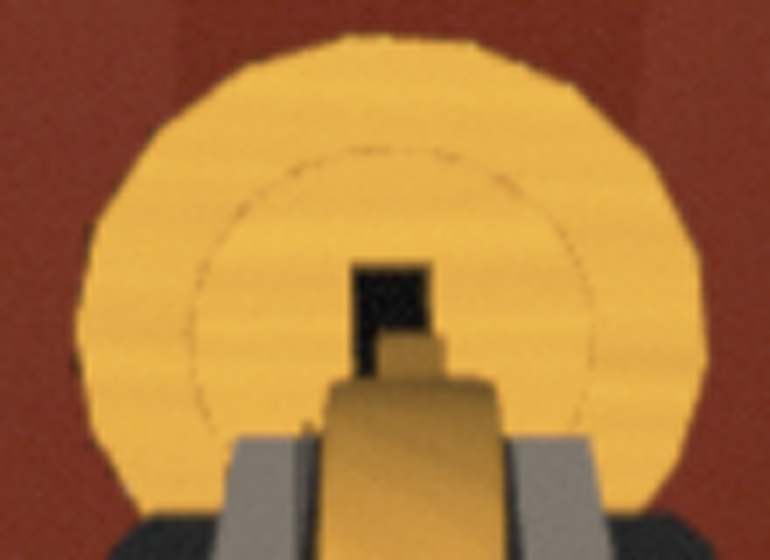

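The close-up shows the slot centred at column 275.9 and the blade at 278.7. The blade is therefore about 1.6 mm too far in +x, and the side view agrees in sign. I'll correct that and look again.

```bash
python3 -m pendant '[[[0,0,0,-0.0034,0,-0.004,0],[0,0,0,-0.0034,0,-0.004,0],[0,0,0,-0.0034,0,-0.004,0]]]'
python3 look.py pics/w8.png; python3 - <<'E'
from h import *
i=cv2.imread("pics/w8.png");cv2.imwrite("pics/w8z.png",cv2.resize(i[190:270,220:330],None,fx=7,fy=7,interpolation=cv2.INTER_CUBIC))
E
```

```text
time_s: 13.05
tcp_pos: [651.7, 108.6, 159.9]
eef_rot: [-3.136, -0.188, -0.001]
contact_force: [0.7, -0.4, -0.4]
finger_gap: 0.102
[651.73010257 108.58333303 159.91091959] [-3.13593105e+00 -1.88481672e-01 -5.67169572e-04] 0.0032497052138425178 13.05
```

View pics/w8z.png

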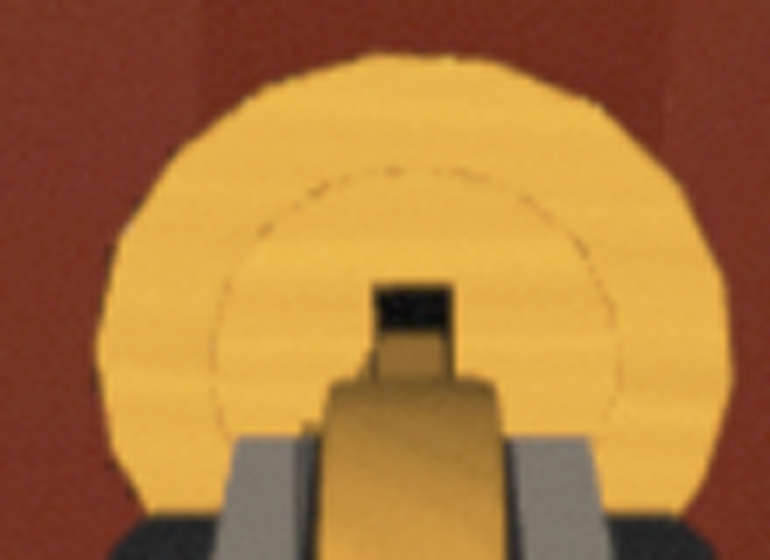

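```bash
python3 -m pendant '[[[0,0,0,0.0003,-0.0014,0,0],[0,0,0,0.0003,-0.0014,-0.004,0],[0,0,0,0.0003,-0.0014,-0.008,0],[0,0,0,0.0003,-0.0014,-0.012,0],[0,0,0,0.0003,-0.0014,-0.016,0],[0,0,0,0.0003,-0.0014,-0.018,0],[0,0,0,0.0003,-0.0014,-0.018,0]]]'
python3 look.py pics/w9.png; python3 - <<'E'
from h import *
print(status.observe()["moment"])
i=cv2.imread("pics/w9.png");cv2.imwrite("pics/w9z.png",cv2.resize(i[190:270,220:330],None,fx=7,fy=7,interpolation=cv2.INTER_CUBIC))
E
```

```text
time_s: 13.8
tcp_pos: [651.7, 107.8, 150.4]
eef_rot: [-3.136, -0.188, 0.001]
contact_force: [-0.3, 0.4, -0.7]
finger_gap: 0.105
[651.70703742 107.84515423 150.35530189] [-3.13589421e+00 -1.88383770e-01  7.03915859e-04] 0.004743697898253857 13.8
[-0.00990063  0.01515989  0.03691438]
```

View pics/w9z.png

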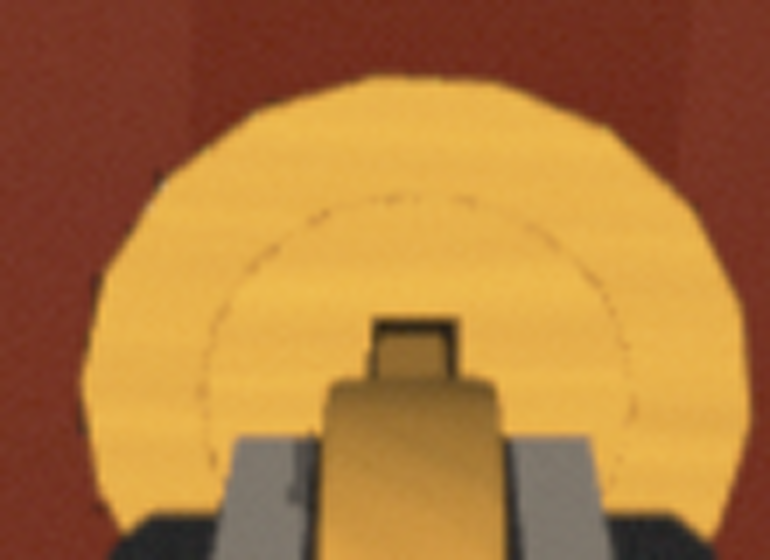

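The tip is about 4 mm inside the slot with clearance all round (slot 372–458, blade 378–447) and no contact force. Pushing on.

```bash
python3 -m pendant '[[[0,0,0,0.0003,0,-0.004,0],[0,0,0,0.0003,0,-0.008,0],[0,0,0,0.0003,0,-0.012,0],[0,0,0,0.0003,0,-0.016,0]]]'

```

```text
time_s: 14.25
tcp_pos: [652.3, 107.6, 143.0]
eef_rot: [3.135, 0.188, 0.001]
contact_force: [-0.6, -2.9, 4.8]
finger_gap: 0.106
```

```bash
python3 -m pendant '[[[0,0,0,0,0,-0.004,0],[0,0,0.03,0,0,-0.008,0],[0,0,-0.03,0,0,-0.01,0],[0,0,0,0,0,-0.012,0]]]'

```

```text
time_s: 14.65
tcp_pos: [652.9, 106.8, 138.2]
eef_rot: [3.134, 0.187, 0.004]
contact_force: [-1.2, -3.1, 3.6]
finger_gap: 0.109
```

```bash
python3 -m pendant '[[[0,0,0,0,0.0006,-0.004,0],[0,0,0.03,0,0.0006,-0.008,0],[0,0,-0.03,0,0.0006,-0.011,0],[0,0,0,0,0.0006,-0.013,0]]]'

```

```text
time_s: 15.05
tcp_pos: [653.3, 107.1, 135.0]
eef_rot: [3.134, 0.188, 0.005]
contact_force: [-10.3, -4.0, 28.0]
finger_gap: 0.108
```

```bash
python3 -m pendant '[[[0,0,0.05,-0.002,0.001,0,0],[0,0,-0.05,-0.002,0.001,-0.001,0],[0,0,0,-0.002,0.001,-0.002,0]]]'

```

```text
time_s: 15.35
tcp_pos: [653.1, 107.4, 134.5]
eef_rot: [3.134, 0.187, 0.008]
contact_force: [-7.6, -3.3, 25.8]
finger_gap: 0.105
```

```bash
python3 -m pendant '[[[0,0,0.12,-0.002,0,-0.001,0],[0,0,-0.12,-0.002,0,-0.002,0],[0,0,0.12,-0.002,0,-0.003,0],[0,0,-0.12,-0.002,0,-0.004,0],[0,0,0,-0.002,0,-0.005,0]]]'
python3 look.py pics/w10.png;  python3 - <<'E'
from h import *
i=cv2.imread("pics/w10.png");cv2.imwrite("pics/w10z.png",cv2.resize(i[190:350,200:350],None,fx=4,fy=4,interpolation=cv2.INTER_CUBIC))
p,d=cams.read_camera("side");cv2.imwrite("pics/side10.png",cv2.resize(p[170:260,215:315],None,fx=6,fy=6,interpolation=cv2.INTER_CUBIC))
E
```

```text
time_s: 15.85
tcp_pos: [651.6, 108.3, 128.6]
eef_rot: [3.136, 0.183, 0.006]
contact_force: [0.6, -0.4, 9.1]
finger_gap: 0.107
[651.61027785 108.30473105 128.64303266] [3.13562689 0.18341807 0.00636216] 0.7408550065745279 15.85
```

View pics/w10z.png

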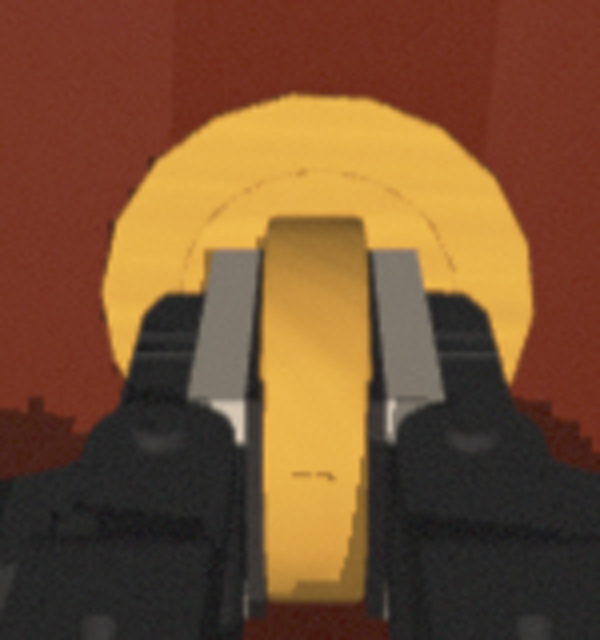

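View pics/side10.png

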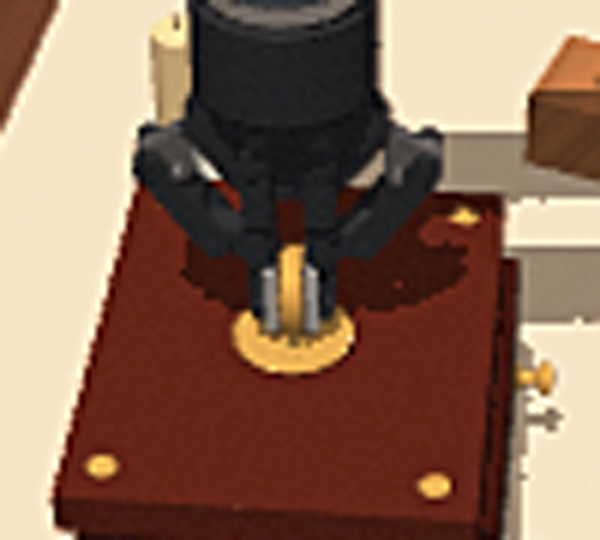

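The second pin gave way. The bow is now just above the collar, and its front edge is at the same row as before (about 244.4), so the key hasn't slipped in the grip. I'll press down to seat the shoulder.

```bash
python3 -m pendant '[[[0,0,0.05,0,0,-0.001,0],[0,0,-0.05,0,0,-0.002,0],[0,0,0,0,0,-0.002,0],[0,0,0,0,0,-0.002,0]]]'

```

```text
time_s: 16.35
tcp_pos: [651.8, 108.3, 128.6]
eef_rot: [3.135, 0.189, 0.007]
contact_force: [-2.1, -2.0, 11.6]
finger_gap: 0.108
```

```bash
python3 -m pendant '[[[0,0,0.05,0,0,-0.002,0],[0,0,-0.05,0,0,-0.003,0],[0,0,0,0,0,-0.003,0]]]'

```

```text
time_s: 16.65
tcp_pos: [651.9, 108.3, 128.6]
eef_rot: [3.135, 0.187, 0.008]
contact_force: [-5.7, -0.2, 18.8]
finger_gap: 0.11
```

Seated: z holds at 128.6, matching the stand grasp (51.7 − 45 + 122 = 128.7), while the down-force rises. Now I'll turn clockwise.

```bash
python3 -m pendant '[[[0,0,-0.15,0,0,0,0],[0,0,-0.3,0,0,0,0],[0,0,-0.45,0,0,0,0],[0,0,-0.6,0,0,0,0],[0,0,-0.75,0,0,0,0],[0,0,-0.9,0,0,0,0],[0,0,-1,0,0,0,0]]]'
python3 -c "
from h import *
s=status.observe();t=R.from_rotvec(s['eef_rot']).as_matrix()[:,0];print(s['moment'],s['contact_force'],np.degrees(np.arctan2(t[1],t[0])))"
```

```text
time_s: 17.35
tcp_pos: [652.2, 108.4, 128.6]
eef_rot: [-3.084, 0.597, -0.009]
contact_force: [-4.5, -1.1, 18.3]
finger_gap: 0.104
[-0.16501127  0.84439045  0.02969385] [-4.50810938 -1.07704625 18.28854622] -21.916144193750032
```

```bash
python3 -m pendant '[[[0,0,-0.15,0,0,0,0],[0,0,-0.3,0,0,0,0],[0,0,-0.45,0,0,0,0],[0,0,-0.6,0,0,0,0],[0,0,-0.75,0,0,0,0],[0,0,-0.9,0,0,0,0],[0,0,-1,0,0,0,0]]]'
python3 -c "
from h import *
s=status.observe();t=R.from_rotvec(s['eef_rot']).as_matrix()[:,0];print(s['moment'],s['contact_force'],np.degrees(np.arctan2(t[1],t[0])))"
```

```text
time_s: 18.05
tcp_pos: [652.3, 108.4, 128.5]
eef_rot: [-2.839, 1.341, -0.009]
contact_force: [-3.2, -0.9, 17.7]
finger_gap: 0.107
[-0.13468539  0.69677688  0.13675661] [-3.22507092 -0.85832712 17.6833434 ] -50.5676881115369
```

```bash
python3 -m pendant '[[[0,0,-0.15,0,0,0,0],[0,0,-0.3,0,0,0,0],[0,0,-0.45,0,0,0,0],[0,0,-0.6,0,0,0,0],[0,0,-0.75,0,0,0,0],[0,0,-0.9,0,0,0,0],[0,0,-1,0,0,0,0]]]'
python3 -c "
from h import *
s=status.observe();t=R.from_rotvec(s['eef_rot']).as_matrix()[:,0];print(s['moment'],s['contact_force'],np.degrees(np.arctan2(t[1],t[0])))"
```

```text
time_s: 18.75
tcp_pos: [652.5, 108.2, 128.5]
eef_rot: [-2.418, 2.001, -0.009]
contact_force: [-2.8, -1.7, 17.9]
finger_gap: 0.109
[-0.29542093  0.58772027  0.09994903] [-2.76463629 -1.65629169 17.85686284] -79.2113189847772
```

```bash
python3 -m pendant '[[[0,0,-0.12,0,0,0,0],[0,0,-0.24,0,0,0,0],[0,0,-0.36,0,0,0,0],[0,0,-0.46,0,0,0,0],[0,0,-0.54,0,0,0,0],[0,0,-0.6,0,0,0,0],[0,0,-0.6,0,0,0,0]]]'
python3 -c "
from h import *
s=status.observe();t=R.from_rotvec(s['eef_rot']).as_matrix()[:,0];print(s['moment'],s['contact_force'],np.degrees(np.arctan2(t[1],t[0])))"
```

```text
time_s: 19.45
tcp_pos: [652.6, 108.1, 128.5]
eef_rot: [-2.093, 2.337, -0.008]
contact_force: [-2.6, -3.0, 17.1]
finger_gap: 0.105
[-0.42392322  0.57969045  0.12342557] [-2.62749609 -2.98675929 17.10926239] -96.29191214445838
```

```bash
python3 -m pendant '[[[0,0,-0.06,0,0,0,0],[0,0,-0.1,0,0,0,0],[0,0,-0.1,0,0,0,0],[0,0,-0.1,0,0,0,0]]]'
python3 look.py pics/w11.png; python3 - <<'E'
from h import *
s=status.observe();t=R.from_rotvec(s['eef_rot']).as_matrix()[:,0];print(s['moment'],s['contact_force'],np.degrees(np.arctan2(t[1],t[0])))
i=cv2.imread("pics/w11.png");cv2.imwrite("pics/w11z.png",cv2.resize(i[190:350,200:350],None,fx=4,fy=4,interpolation=cv2.INTER_CUBIC))
p,d=cams.read_camera("side");cv2.imwrite("pics/side11.png",cv2.resize(p[130:290,200:340],None,fx=4,fy=4,interpolation=cv2.INTER_CUBIC))
p,d=cams.read_camera("top");cv2.imwrite("pics/top11.png",np.clip(p*1.5,0,255).astype(np.uint8))
E
```

```text
time_s: 19.85
tcp_pos: [652.5, 107.9, 128.5]
eef_rot: [-2.035, 2.388, -0.008]
contact_force: [-2.6, -1.8, 16.8]
finger_gap: 0.109
[652.5181597  107.94862532 128.50221451] [-2.03542443  2.38772041 -0.00799131] 0.0008835254495890531 19.85
[-0.50636926  0.57972561  0.10982976] [-3.10567572 -2.09606551 17.50601237] -99.10590719596142
```

View pics/w11z.png

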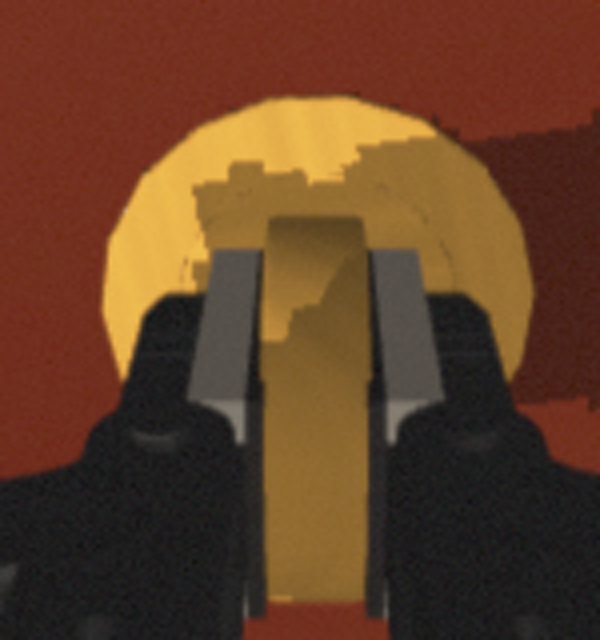

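View pics/side11.png

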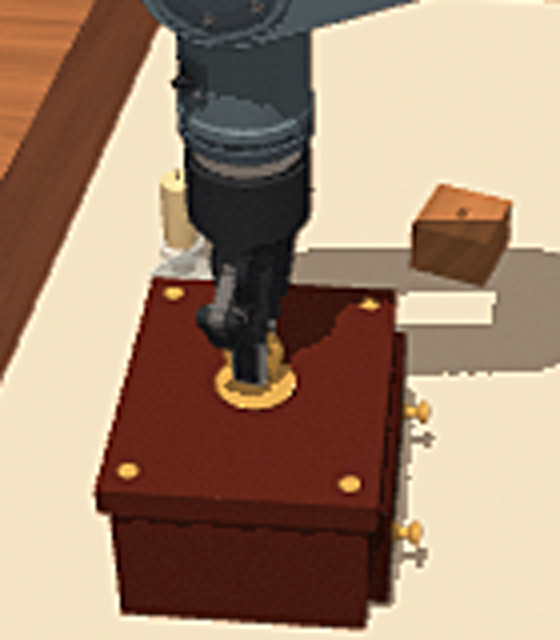

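View pics/top11.png

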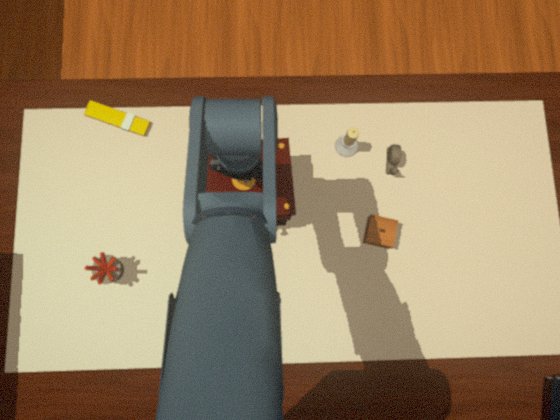

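```bash
python3 -m pendant '[[[0,0,0,0,0,0,0],[0,0,0,0,0,0,0],[0,0,0,0,0,0,0],[0,0,0,0,0,0,0],[0,0,0,0,0,0,0],[0,0,0,0,0,0,0]]]' && python3 -c "
from workcell import robot
print(robot.sign_off())"
```

```text
time_s: 20.6
tcp_pos: [652.6, 107.9, 128.5]
eef_rot: [-2.035, 2.388, -0.008]
contact_force: [-3.3, -2.3, 16.7]
finger_gap: 0.109
the job is handed in; nothing more can be done
None
```

The job is done and handed in at 20.6 s, with the gripper still holding the key fully in and turned. No verdict was reported.

- **Drawer:** I pushed it shut with the closed fingers until it stopped, at about 14 N. The side camera showed it shut then, and it was still shut in the last pictures.
- **Key in the lock:** I took the key from its stand and pushed it past both pins. The second pin took up to about 28 N and some small wiggles. The shoulder is down: the tool stayed at 128.5 mm, the height expected for a seated key, with about 17 N of downward push.
- **Quarter turn:** I turned the key about 102° clockwise from the chest's axis. Allowing for the 0.2 rad of play, the lock should be at about 1.59 rad. I worked that out from the gripper's angle and did not measure the lock itself. The spring was still pulling back with about 0.11 N m, and the last wrist picture showed no slip in the grip.
- **Ornaments:** the last top picture shows the snail, succulent and candle where they were.

One disagreement: the wrist camera placed the lock about 1–2 mm from where the top camera did. I corrected this from a wrist close-up before inserting the key. No check failed.

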